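# Comb the stirring rods straight in the draining tray

### The arm

A 7-joint arm with a two-finger parallel gripper is mounted at the origin on the work surface. World frame = base frame: x ahead of the robot, y to its left, z up, the work surface at z = 0. Lengths are in m, angles in rad, forces in N, time in s.
With the tool pointing down it reaches from about 0.425 to 0.925 m from the base axis. Payload 6.8 kg.
Tool frame: the origin (TCP) lies on the front face of the gripper's body, between the roots of the fingers; the fingertips stand 73 mm ahead of it and the grasp point (between the pads) lies 54 mm ahead of it; z points along the fingers, y is the direction in which the jaws open and shut (so a half turn about z gives the same grasp; the last joint's range is limited). The gripper opens to 85 mm and grips with 20 to 120 N. Pads are 22 mm wide; open, the fingers measure 114 mm over their backs; the gripper's body (76 mm by 85 mm) begins 54 mm behind the grasp point. The pads swing forward as they close: fully open they stand 13 mm farther back than shut.
Start: joints at [-1.294, 0.477, 0.022, 1.555, -0.011, 1.109, -0.083], TCP at [0.253, 0.626, 0.304] pointing down, gripper open.
Joint ranges: [-2.96, 2.96], [-0.34, 2.1], [-1.41, 1.46], [0.24, 2.44], [-1.37, 4.51], [0.17, 1.92], [-2.96, 2.96]. Speed limits (rad/s): [2.39, 2.39, 3.14, 3.14, 3.14, 3.14, 3.14].

### API

Orientations are given as a rotation vector (axis times angle).
In Python, from bench import * gives the robot as it stands.
- The arm moves only by the tool jog_arm, never from a script. Its argument "plan" is a list of rows, each a list of 2 entries, a list of its own where there are three numbers: the shift along the world's x, y, z in cm, then the turn about the world's z in rad. In form: [[[tx, ty, tz], twist], ...]. A call has 1 to 12 rows; each row shifts and turns the commanded pose from where the row before left it; what a row does not reach is not made up. A row lasts 1/10 s, in which the tool goes at most 50 mm and 8.59 degrees, less where a joint would pass 70% of its speed; a pose out of reach is approached as far as the arm can. A call is refused whole if a number of a shift passes 5 or a number of a turn 0.15, either way. A call with a gripper value outside its range is refused whole. "hand" is the finger opening in cm, from 0 to 8.54, set as the call begins (left out, the last holds). The fingers move at their own pace and stop on an object; "grip_force" is the grip in N (left out, the last holds). Time passes only in rows, so rows that do not move let the fingers close. It gives the time, the measured TCP pose, the force and the opening at its end, in the units of the state.
- get_obs(): the state, without advancing time (a new reading comes with each control period).
- grab_frame(name): name is "scene" or "side" or "wrist"; returns the picture (420x560x3 uint8, red, green, blue); there is no depth.
- get_calibration(name): a dict with "intrinsics" (3x3 intrinsics, pixels), "k1" (the pictures are not rectified: a ray, as slopes to the right and down, at radius r is drawn at 1 + k1 r^2 times it, then the intrinsics apply), "xyz" and "orientation" of the camera in the world. Camera axes: x right, y down, z forward; pixel columns grow to the right and rows downward; lengths in m; the calibration is good to about 2 mm. A picture is of the moment at which its call begins: read the wrist's pose just before it. get_calibration takes no time and is no camera call; for the wrist camera it gives the pose at the moment of the call.
- hand_in(): hands the job in, once; it reports no verdict.
The state is a dict: "clock": time; "joints": joint angles; "qvel": joint speeds; "tau": joint torques, N m; "tcp_pos": TCP position; "orientation": TCP orientation; "contact_force": force on the tool from outside, world axes, zero at the start; "moment": the same for the moment, N m; "grip_width": finger opening in m.
Only numpy, scipy, OpenCV 4.12 (cv2) and the standard library are available. Lean on these libraries where they do the work, as an engineer would, in place of code of your own. Each camera call takes 0.05 s, during which the arm holds its last target. There are 200 camera calls.

### The job

Take the rake from its rubber mat and comb it through the draining tray, from the blue end to the white end, with its runners kept resting lightly on the tray's side rails, so that each of the three copper rods settles lengthwise in a groove of its own. Never press hard on the tray, do not touch the tray or the rods with the gripper, leave the jars, bottles and lids alone, and stand the rake back upright on its mat.

Things in the scene. Friction and masses are not known exactly. Their poses are not given: they have to be found in the camera images.
- tray_top (a point): centre of the white draining deck (176 by 220 mm), 40 mm above the work surface. x along the grooves, y across them from the blue end (-y) to the white end, z up, level. Six V grooves along x, 124 mm long, 19 mm wide at the top, 14 mm deep, centred at y = +-13, +-39, +-65 mm; flat 7 mm ridges between; flat end strips at y 78 to 110 mm (white) and -110 to -78 mm (blue).
- tray: the fixed tray; origin 40 mm under tray_top, same axes. Flat side rails, x 62 to 88 mm either side, run its whole length. Rails, strips and ridge tops share one hard plane, tipped for drainage about the x axis through tray_top by an unmeasured angle, up to 0.04 rad either way (ends up to 4 mm high or low), held stiffly: feel for it. Rest on it with 2 to 8 N; over 20 N is too hard.
- rake_grip (a point): grip point of the loose 0.3 kg wooden rake, on its centre line, 88 mm above its underside. x along the tooth row, y across it (combing direction), z up. Upright handle 56 mm (x) by 22 mm (y), 53 to 113 mm above the underside; grip it across the 22 mm. Cross bar 166 by 18 mm below it, 39 to 53 mm up. It starts standing on the mat, x along the mat's x.
- rake: the same rake; origin at the centre of its underside, same axes. It stands on two flat end runners at x = +-75 mm, 14 mm (x) by 22 mm (y), which fit the tray's side rails when the rake is centred over the tray, x along x. Seven steel teeth, 8 mm diameter, x -51 to 51 mm, end 2 mm higher than the runners: they clear ridges and settled rods and push the others.
- mat: fixed black rubber mat on which the rake stands, 200 mm (x) by 70 mm (y), 4 mm thick; origin at the centre of its underside on the work surface
- rod1_mid (a point): centre of copper-coloured hexagonal stirring rod 1, 90 mm long along its x, 10 mm over the flats, 30 g, loose; it starts lying askew on top of the ridges, all of it within y -80 to 75 mm of the tray centre. Settled in a groove its centre is about 5 mm below the ridge tops, within 17 mm of its middle along x; one that wedges drops in when the rake eases back some 7 mm.
- rod2_mid (a point): centre of copper-coloured hexagonal stirring rod 2, 90 mm long along its x, 10 mm over the flats, 30 g, loose; it starts lying askew on top of the ridges, all of it within y -80 to 75 mm of the tray centre. Settled in a groove its centre is about 5 mm below the ridge tops, within 17 mm of its middle along x; one that wedges drops in when the rake eases back some 7 mm.
- rod3_mid (a point): centre of copper-coloured hexagonal stirring rod 3, 90 mm long along its x, 10 mm over the flats, 30 g, loose; it starts lying askew on top of the ridges, all of it within y -80 to 75 mm of the tray centre. Settled in a groove its centre is about 5 mm below the ridge tops, within 17 mm of its middle along x; one that wedges drops in when the rake eases back some 7 mm.
- pickle_jar: closed jar of pickles, 76 mm diameter, 120 mm tall, loose bystander; origin at the centre of its underside
- jam_jar: closed orange jam jar with red cap, 64 mm diameter, 75 mm tall, loose bystander; origin at the centre of its underside
- juice_bottle: dark red juice bottle with blue cap, 62 mm diameter, 180 mm tall, loose bystander; origin at the centre of its underside
- milk_bottle: white bottle with blue cap, 62 mm diameter, 180 mm tall, loose bystander; origin at the centre of its underside
- jar_lid: loose red jar lid lying flat, 66 mm diameter, 10 mm high, loose bystander; origin at the centre of its underside
- green_lid: loose green jar lid lying flat, 72 mm diameter, 11 mm high, loose bystander; origin at the centre of its underside
- rod1: the same rod 1; origin in the middle of its underside as built
- rod2: the same rod 2; origin in the middle of its underside as built
- rod3: the same rod 3; origin in the middle of its underside as built
There are look-alikes about, which are no part of the job. What is shaped like the rod3 but turquoise is not meant.

How it is judged:
On the way, in this order (a step that is already met when the one before it is completed fails the run):
1. the rake's runners rest on the tray at its blue end (contact force between rake and tray above 0.5 N and x of rake_grip in the frame of tray_top between -0.015 and 0.015 m and angle between the x axis of rake_grip and the x axis of tray_top, either way round below 0.15 rad and y of rake_grip in the frame of tray_top between -0.11 and -0.075 m), for 0.1 s.
2. the rake, still resting on the rails, passes the first third of the tray (contact force between rake and tray above 0.5 N and x of rake_grip in the frame of tray_top between -0.015 and 0.015 m and angle between the x axis of rake_grip and the x axis of tray_top, either way round below 0.15 rad and y of rake_grip in the frame of tray_top between -0.045 and -0.015 m), for 0.05 s.
3. the rake, still resting on the rails, passes the last third of the tray (contact force between rake and tray above 0.5 N and x of rake_grip in the frame of tray_top between -0.015 and 0.015 m and angle between the x axis of rake_grip and the x axis of tray_top, either way round below 0.15 rad and y of rake_grip in the frame of tray_top between 0.015 and 0.045 m), for 0.05 s.
4. the rake, still resting on the rails, reaches the white end (contact force between rake and tray above 0.5 N and x of rake_grip in the frame of tray_top between -0.015 and 0.015 m and angle between the x axis of rake_grip and the x axis of tray_top, either way round below 0.15 rad and y of rake_grip in the frame of tray_top between 0.068 and 0.11 m), for 0.05 s.
At the end, for the whole second after the job is handed in: Each rod lies in a groove of its own: parallel within 0.08 rad, centred within 4.5 mm of the groove line and 30 mm of the tray middle along it, below ridge-top height. The rake stands upright and still on its mat, within 30 mm of its centre and 0.2 rad of its length (angle between the x axis of each of rod1_mid, rod2_mid, rod3_mid and the x axis of tray_top, either way round below 0.08 rad and z of each of rod1_mid, rod2_mid, rod3_mid in the frame of tray_top below 0 m and x of rod1_mid in the frame of tray_top between -0.03 and 0.03 m and (y of rod1_mid in the frame of tray_top between -0.0695 and -0.0605 m or y of rod1_mid in the frame of tray_top between -0.0435 and -0.0345 m or y of rod1_mid in the frame of tray_top between -0.0175 and -0.0085 m or y of rod1_mid in the frame of tray_top between 0.0085 and 0.0175 m or y of rod1_mid in the frame of tray_top between 0.0345 and 0.0435 m or y of rod1_mid in the frame of tray_top between 0.0605 and 0.0695 m) and x of rod2_mid in the frame of tray_top between -0.03 and 0.03 m and (y of rod2_mid in the frame of tray_top between -0.0695 and -0.0605 m or y of rod2_mid in the frame of tray_top between -0.0435 and -0.0345 m or y of rod2_mid in the frame of tray_top between -0.0175 and -0.0085 m or y of rod2_mid in the frame of tray_top between 0.0085 and 0.0175 m or y of rod2_mid in the frame of tray_top between 0.0345 and 0.0435 m or y of rod2_mid in the frame of tray_top between 0.0605 and 0.0695 m) and x of rod3_mid in the frame of tray_top between -0.03 and 0.03 m and (y of rod3_mid in the frame of tray_top between -0.0695 and -0.0605 m or y of rod3_mid in the frame of tray_top between -0.0435 and -0.0345 m or y of rod3_mid in the frame of tray_top between -0.0175 and -0.0085 m or y of rod3_mid in the frame of tray_top between 0.0085 and 0.0175 m or y of rod3_mid in the frame of tray_top between 0.0345 and 0.0435 m or y of rod3_mid in the frame of tray_top between 0.0605 and 0.0695 m) and distance between rod1_mid and rod2_mid above 0.018 m and distance between each of rod1_mid, rod2_mid and rod3_mid above 0.018 m and linear speed of rake below 0.02 m/s and horizontal distance between rake and mat below 0.03 m and angle between rake's own z axis and vertical below 0.06 rad and z of rake in the frame of mat below 0.008 m and angle between the x axis of rake and the x axis of mat, either way round below 0.2 rad); the robot touches nothing.
It fails at once if the rake presses on the tray with more than 25 N (contact force between rake and tray above 25 N).
It fails at once if the gripper touches a rod (contact force between any of the fingers, the arm and rod1 above 0.3 N or contact force between any of the fingers, the arm and rod2 above 0.3 N or contact force between any of the fingers, the arm and rod3 above 0.3 N).
It fails at once if the gripper or arm touches the tray (contact force between any of the fingers, the arm and tray above 1 N).
It fails at once if a jar, bottle or lid is shifted by more than 20 mm or tipped (distance of any of pickle_jar, jam_jar, juice_bottle, milk_bottle, jar_lid, green_lid from where it was at the start of the episode above 0.02 m or angle between any of pickle_jar, jam_jar, juice_bottle, milk_bottle, jar_lid, green_lid's own z axis and vertical above 0.3 rad).
It also fails if it takes over 72 s, if anything falls off the work surface, if the arm or the gripper's body presses on something with over 40 N, if the wrist force passes 120 N, or if a joint passes its speed limit or range.

## Working session

There is one attempt and no reset: what is moved stays moved. The work goes in short steps, Python scripts to look and compute and a tool call to move; the robot and the scene stay as the last step left them, time stands still between calls to the robot, and variables do not carry over. Pictures are saved under pics/ and viewed, about 8 in all and at most 12, crops included, and the job is handed in when it is done.

Besides the shell and the picture viewer there is one more tool, called after ">>>" as name([rows], argument=value, ...), one row to a line, values as JSON. jog_arm: Moves the arm, as the interface text tells. Its arguments: {"type":"object","properties":{"plan":{"type":"array","items":{"type":"array"}},"hand":{"type":"number"},"grip_force":{"type":"number"}},"required":["plan"]}

```bash
mkdir -p pics
cat > h.py <<'E'
from bench import *
import numpy as np, cv2
from scipy.spatial.transform import Rotation as R
def ray(cal,px):
    K=np.array(cal["intrinsics"]);k=cal["k1"]
    p=np.atleast_2d(np.array(px,float)); d=np.c_[(p[:,0]-K[0,2])/K[0,0],(p[:,1]-K[1,2])/K[1,1]]
    u=d.copy()
    for _ in range(20): u=d/(1+k*(u**2).sum(1,keepdims=True))
    o=np.array(cal["orientation"]); Rm=R.from_rotvec(o).as_matrix() if o.size==3 else o
    return np.array(cal["xyz"]), np.c_[u,np.ones(len(u))]@Rm.T
def toz(cal,px,z):
    c,d=ray(cal,px); return c+d*((z-c[2])/d[:,2])[:,None]
def proj(cal,P):
    o=np.array(cal["orientation"]); Rm=R.from_rotvec(o).as_matrix() if o.size==3 else o
    q=(np.atleast_2d(P)-np.array(cal["xyz"]))@Rm; u=q[:,:2]/q[:,2:]
    u=u*(1+cal["k1"]*(u**2).sum(1,keepdims=True)); K=np.array(cal["intrinsics"])
    return u*[K[0,0],K[1,1]]+[K[0,2],K[1,2]]
def save(n,f): cv2.imwrite("pics/"+f,cv2.cvtColor(n,cv2.COLOR_RGB2BGR))
E
python3 - <<'E'
from h import *
s=get_obs();print({k:np.round(v,3) for k,v in s.items()})
for n in("scene","side"):
    c=get_calibration(n);f=grab_frame(n);np.save(n,f);save(f,n+"0.png")
    print(n,c)
E
```

```text
{'clock': np.float64(0.0), 'joints': array([-1.294,  0.478,  0.022,  1.556, -0.012,  1.109, -0.083]), 'qvel': array([-0.001,  0.001, -0.001,  0.001,  0.001,  0.   , -0.002]), 'tau': array([ 0.0000e+00, -5.9646e+01,  1.6080e+00, -2.8120e+01,  1.2000e-02,
        9.0000e-03,  0.0000e+00]), 'tcp_pos': array([0.253, 0.625, 0.303]), 'orientation': array([-6.010e-01, -3.083e+00,  3.000e-03]), 'contact_force': array([ 0.792, -0.7  ,  0.199]), 'moment': array([0.018, 0.016, 0.005]), 'grip_width': np.float64(0.086)}
scene {'intrinsics': array([[526.14954556,   0.        , 278.64579553],
       [  0.        , 526.14954556, 211.82686603],
       [  0.        ,   0.        ,   1.        ]]), 'k1': -0.054045246892444276, 'xyz': array([1.37737015, 0.40582767, 0.93917122]), 'orientation': array([-1.34792914, -2.15467947,  0.97070732])}
side {'intrinsics': array([[458.684851  ,   0.        , 275.58222846],
       [  0.        , 458.684851  , 205.74915497],
       [  0.        ,   0.        ,   1.        ]]), 'k1': -0.050499387449232595, 'xyz': array([-0.30271817,  0.72673404,  0.86636177]), 'orientation': array([-1.04646146,  2.25648058, -1.16671795])}
```

View pics/scene0.png

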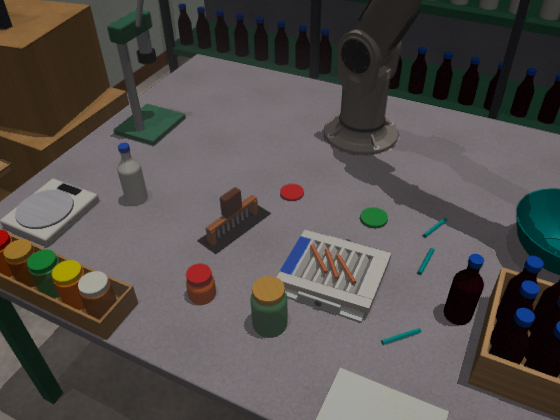

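View pics/side0.png

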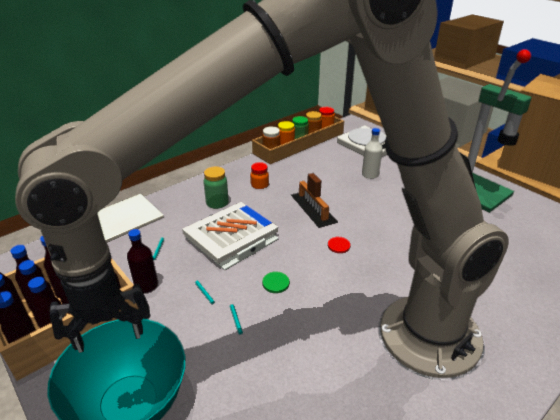

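The scene view shows the tray near (335,272) with its blue end on the left and three rods on it. The rake stands on its mat near (233,222). The jam jar is near (200,285), the pickle jar near (269,305), the red lid near (292,192) and the green lid near (374,217). The side view agrees.

Run:
```python
from h import *
f=np.load("scene.npy")[175:325,190:400]; g=np.load("side.npy")[170:270,170:350]
save(cv2.resize(f,None,fx=3.8,fy=3.8,interpolation=cv2.INTER_CUBIC),"c1.png")
save(cv2.resize(g,None,fx=4.4,fy=4.4,interpolation=cv2.INTER_CUBIC),"c2.png")
```

```text
(no output)
```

View pics/c1.png

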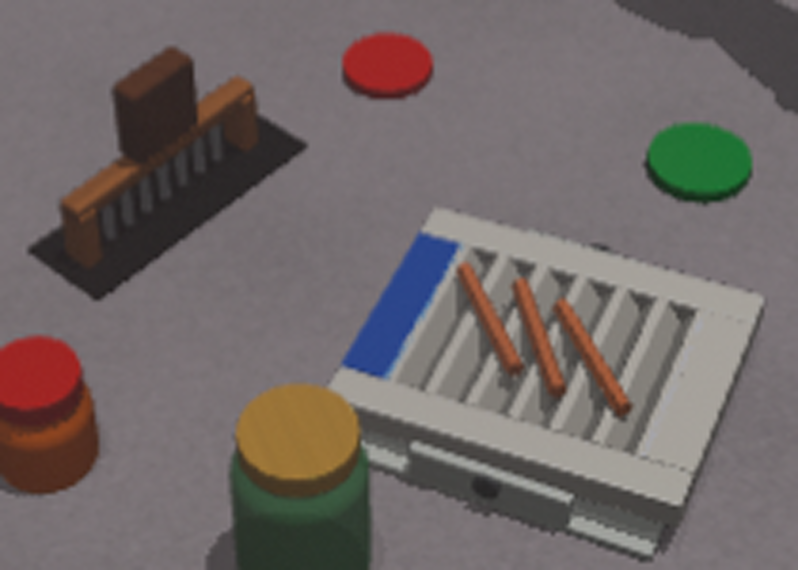

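View pics/c2.png

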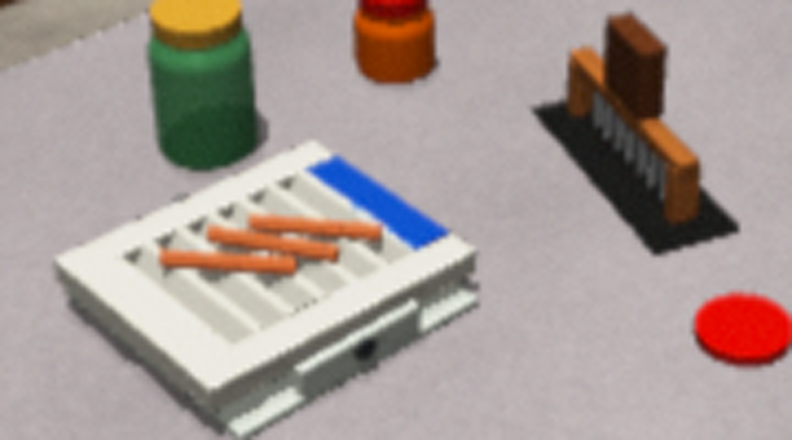

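Both crops are clear. I can read the corners of the tray, the mat and the handle top from them, and the rods lie about 45° askew.

Run:
```python
from h import *
A=lambda p:np.array(p)/3.8+[190,175]-0.37
B=lambda p:np.array(p)/4.4+[170,170]-0.39
cs,cd=get_calibration("scene"),get_calibration("side")
def show(n,P): print(n,P[:,:2].round(4).tolist())
def rect(P,n):
    c=P.mean(0);e=P[1]-P[0];print(n,"centre",c[:2].round(4),"sides",[round(float(np.linalg.norm(P[i]-P[i-1])),4) for i in range(4)])
    return c
for nm,cal,p in(("scene",cs,A([(437,209),(763,299),(684,503),(332,386)])),("side",cd,B([(476,247),(211,389),(55,262),(318,141)]))):
    P=toz(cal,p,.04);rect(P,"tray "+nm);show("",P)
    e=(P[1]-P[0]+P[2]-P[3]);g=(P[3]-P[0]+P[2]-P[1]);print("y dir",np.arctan2(e[1],e[0]),"x dir",np.arctan2(g[1],g[0]))
P=toz(cs,A([(306,146),(97,299),(30,249)]),.004);show("mat sc",P);print("mat c",(P[0]+P[2])[:2]/2,"dir",np.arctan2(*(P[1]-P[0])[[1,0]]))
P=toz(cd,B([(655,252),(535,106),(738,228)]),.004);show("mat sd",P);print("mat dirs",np.arctan2(*(P[2]-P[1])[[1,0]]),"diag c",(P[0]+P[1])[:2]/2)
show("handle sc",toz(cs,A([(114,90),(175,48),(195,64),(134,103)]),.117))
show("handle sd",toz(cd,B([(607,25),(630,14),(664,47),(641,61)]),.117))
show("rods sc",toz(cs,A([(463,266),(517,369),(520,281),(558,390),(560,302),(625,410)]),.047))
show("rods sd",toz(cd,B([(164,255),(294,265),(211,233),(338,255),(252,220),(380,234)]),.047))
for n,p,z in(("redlid",(388,64),.01),("greenlid",(699,158),.011),("jamcap",(38,372),.075),("pickle",(299,434),.12)): show(n,toz(cs,A([p]),z))
```

```text
tray scene centre [0.5964 0.149 ] sides [0.1645, 0.2149, 0.1703, 0.2163]
 [[0.5195, 0.0384], [0.5061, 0.2528], [0.6763, 0.2605], [0.6838, 0.0442]]
y dir 1.6193144893989715 x dir 0.04022817930709554
tray side centre [0.5968 0.147 ] sides [0.1689, 0.2157, 0.1723, 0.2178]
 [[0.5132, 0.0356], [0.51, 0.2513], [0.6821, 0.2593], [0.682, 0.0415]]
y dir 1.5777996712774218 x dir 0.04066786100370477
mat sc [[0.4666, -0.0847], [0.6555, -0.1398], [0.6357, -0.2038]]
mat c [ 0.55117316 -0.1442772 ] dir -0.2837088085206862
mat sd [[0.4636, -0.0856], [0.6544, -0.1438], [0.4453, -0.1496]]
mat dirs -3.113945245058254 diag c [ 0.55901738 -0.11468586]
handle sc [[0.5818, -0.1596], [0.5286, -0.1454], [0.5372, -0.1257], [0.5872, -0.1417]]
handle sd [[0.5733, -0.1378], [0.5736, -0.1607], [0.526, -0.1478], [0.5233, -0.1228]]
rods sc [[0.5658, 0.0769], [0.6302, 0.1399], [0.5626, 0.1139], [0.6349, 0.1678], [0.5686, 0.1427], [0.6325, 0.2085]]
rods sd [[0.6334, 0.2042], [0.569, 0.1449], [0.6332, 0.1669], [0.5588, 0.1164], [0.6272, 0.1375], [0.5588, 0.0812]]
redlid [[0.3679, -0.0681]]
greenlid [[0.3687, 0.1682]]
jamcap [[0.7746, -0.0989]]
pickle [[0.7829, 0.0756]]
```

>>> jog_arm([
  [[1.5, -3.8, 0], 0.01],
  [[1.5, -3.8, 0], 0.01],
  [[1.5, -3.8, 0], 0.01],
  [[1.5, -3.8, 0], 0.01],
  [[1.5, -3.8, 0], 0.01],
  [[1.5, -3.8, 0], 0.01],
  [[1.5, -3.8, 0], 0.01],
  [[1.5, -3.8, 0], 0.01],
  [[1.5, -3.8, 0], 0.01],
  [[1.5, -3.8, 0], 0],
  [[1.5, -3.8, 0], 0],
  [[1.5, -3.8, 0], 0],
], hand=8.5)

```text
clock: 1.3
tcp_pos: [0.4335, 0.1679, 0.3038]
orientation: [-0.461, -3.107, 0.0]
contact_force: [1.0, 0.4, -0.9]
grip_width: 0.0848
```

>>> jog_arm([
  [[1.5, -3.8, 0], 0],
  [[1.5, -3.8, 0], 0],
  [[1.5, -3.8, 0], 0],
  [[1.5, -3.8, 0], 0],
  [[1.5, -3.8, 0], 0],
  [[1.5, -3.8, 0], 0],
  [[1.5, -3.8, 0], 0],
  [[1.5, -3.8, 0], 0],
  [[0, 0, 0], 0],
  [[0, 0, 0], 0],
  [[0, 0, 0], 0],
])

```text
clock: 2.4
tcp_pos: [0.5531, -0.133, 0.3035]
orientation: [-0.459, -3.107, -0.001]
contact_force: [0.2, 0.3, 0.1]
grip_width: 0.0847
```

Run:
```python
from h import *
s=get_obs();print({k:np.round(v,3) for k,v in s.items()})
Rm=R.from_rotvec(s["orientation"]).as_matrix();print("jaw",np.arctan2(Rm[1,1],Rm[0,1]),Rm[:,2].round(3))
c=get_calibration("wrist");f=grab_frame("wrist");np.save("w1",f);save(f,"w1.png")
print(c["xyz"],proj(c,[[.553,-.143,.117],[.597,.148,.04]]))
```

```text
{'clock': np.float64(2.4), 'joints': array([-0.228,  0.32 ,  0.444,  1.838, -0.16 ,  1.02 ,  1.558]), 'qvel': array([-0.013, -0.007, -0.005,  0.004,  0.   , -0.002,  0.003]), 'tau': array([ 1.0250e+00, -4.3673e+01,  5.5090e+00, -2.6578e+01,  7.2000e-02,
       -1.7000e-02,  0.0000e+00]), 'tcp_pos': array([ 0.553, -0.133,  0.303]), 'orientation': array([-4.590e-01, -3.107e+00, -1.000e-03]), 'contact_force': array([0.161, 0.29 , 0.057]), 'moment': array([0.022, 0.044, 0.052]), 'grip_width': np.float64(0.085)}
jaw 1.277436359706399 [-0.001  0.001 -1.   ]
[ 0.47567056 -0.11129526  0.37382913] [[271.70911726 207.31235797]
 [534.57711676 150.36199234]]
```

View pics/w1.png

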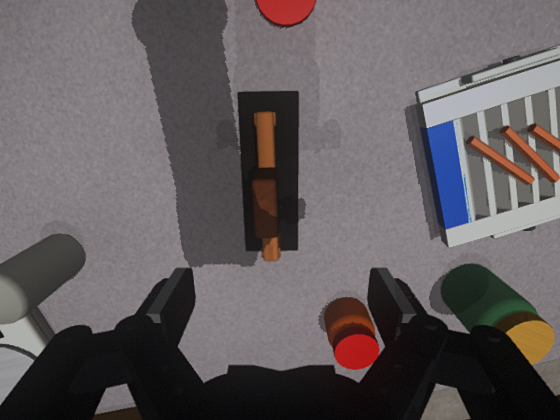

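The wrist view shows the rake's cross bar running from (264,112) to (271,260), with the handle at about x 253–277. The jaws are aligned along its thin direction.

Run:
```python
from h import *
c=get_calibration("wrist");f=np.load("w1.npy").astype(int)
hsv=cv2.cvtColor(f.astype(np.uint8),cv2.COLOR_RGB2HSV)
for r in (120,140,155,175,185,195,205,215,225,232,238,248,255,260): 
    row=f[r]; m=np.where((row[240:300,0]>1.4*row[240:300,2]+8))[0]+240
    print(r,m.min() if len(m) else None,m.max() if len(m) else None, row[265])
print("bar",toz(c,[(256,113),(273,113),(263,261),(279,261)],.057).round(4))
# mat corners
print("mat",toz(c,[(238,92),(298,92),(246,250),(298,251)],.004).round(4))
print("handle top?",toz(c,[(264,183),(265,238)],.117).round(4))
print("tray blue corners",toz(c,[(417,102),(447,246)],.04).round(4))
```

```text
120 254 275 [145  87  49]
140 257 274 [140  83  46]
155 257 275 [138  79  43]
175 256 276 [34 23 19]
185 252 276 [79 46 32]
195 253 276 [77 43 29]
205 253 276 [85 47 31]
215 254 277 [51 31 24]
225 255 276 [52 33 25]
232 255 277 [53 33 25]
238 262 279 [68 42 30]
248 262 280 [127  77  45]
255 262 279 [139  84  50]
260 265 277 [130  86  62]
bar [[ 0.4731 -0.1359  0.057 ]
 [ 0.478  -0.1198  0.057 ]
 [ 0.6304 -0.1791  0.057 ]
 [ 0.6357 -0.1614  0.057 ]]
mat [[ 0.4449 -0.1524  0.004 ]
 [ 0.4646 -0.0873  0.004 ]
 [ 0.6343 -0.207   0.004 ]
 [ 0.6556 -0.1413  0.004 ]]
handle top? [[ 0.5303 -0.1425  0.117 ]
 [ 0.5794 -0.1573  0.117 ]]
tray blue corners [[0.5099 0.0268 0.04  ]
 [0.6846 0.0364 0.04  ]]
```

>>> jog_arm([
  [[0.1, -0.7, -1], 0.01],
  [[0.1, -0.7, -2], 0],
  [[0, 0, -2.5], 0],
  [[0, 0, -2.5], 0],
  [[0, 0, -2.5], 0],
  [[0, 0, -2.5], 0],
  [[0, 0, -1.5], 0],
  [[0, 0, -1.2], 0],
  [[0, 0, 0], 0],
  [[0, 0, 0], 0],
])

```text
clock: 3.45
tcp_pos: [0.5557, -0.1485, 0.1474]
orientation: [0.446, 3.109, -0.0]
contact_force: [0.0, 0.0, 0.1]
grip_width: 0.085
```

>>> jog_arm([
  [[0, 0, 0], 0],
  [[0, 0, 0], 0],
  [[0, 0, 0], 0],
  [[0, 0, 0], 0],
  [[0, 0, 0], 0],
  [[0, 0, 0], 0],
  [[0, 0, 0], 0],
  [[0, 0, 0], 0],
  [[0, 0, 0], 0],
  [[0, 0, 0], 0],
], hand=1, grip_force=60)

```text
clock: 4.45
tcp_pos: [0.5557, -0.1484, 0.1474]
orientation: [0.446, 3.109, 0.0]
contact_force: [-0.3, 0.4, 4.6]
grip_width: 0.021
```

Run:
```python
from h import *
s=get_obs();print({k:np.round(v,4) for k,v in s.items() if k in("tcp_pos","orientation","contact_force","moment","grip_width","clock")})
```

```text
{'clock': np.float64(4.45), 'tcp_pos': array([ 0.5557, -0.1484,  0.1474]), 'orientation': array([4.4570e-01, 3.1091e+00, 1.0000e-04]), 'contact_force': array([-0.3142,  0.3974,  4.5921]), 'moment': array([0.0757, 0.177 , 0.0792]), 'grip_width': np.float64(0.021)}
```

>>> jog_arm([
  [[0, 0, 0.5], 0],
  [[0, 0, 1.5], 0],
  [[0, 0, 3], 0],
  [[0, 0, 3], 0],
  [[0, 0, 2], 0],
  [[0.5, 2, 0], 0.03],
  [[0.5, 3, 0], 0.05],
  [[0.5, 3, 0], 0.05],
  [[0.5, 3, 0], 0.05],
  [[0.5, 3, 0], 0.05],
  [[0.5, 3, 0], 0.05],
  [[0.5, 2, 0], 0.04],
])

```text
clock: 5.65
tcp_pos: [0.5899, 0.0452, 0.2466]
orientation: [0.064, -3.14, -0.002]
contact_force: [0.4, -0.1, -4.2]
grip_width: 0.0215
```

>>> jog_arm([
  [[0.5, 1.3, 0], 0],
  [[0.3, 0, 0], 0],
  [[0, 0, 0], 0],
  [[0, 0, 0], 0],
])

```text
clock: 6.05
tcp_pos: [0.5983, 0.0524, 0.2469]
orientation: [0.05, -3.141, 0.002]
contact_force: [-0.4, 0.3, -3.9]
grip_width: 0.0208
```

Run:
```python
from h import *
s=get_obs();print({k:np.round(v,4) for k,v in s.items() if k in("tcp_pos","orientation","contact_force","moment","grip_width","clock")})
Rm=R.from_rotvec(s["orientation"]).as_matrix();print("jaw",np.arctan2(Rm[1,1],Rm[0,1]),Rm[:,2].round(4))
c=get_calibration("wrist");f=grab_frame("wrist");np.save("w2",f);save(f,"w2.png");import pickle;pickle.dump(c,open("w2.pkl","wb"))
f=grab_frame("side");np.save("s2",f)
```

```text
{'clock': np.float64(6.05), 'tcp_pos': array([0.5983, 0.0524, 0.2469]), 'orientation': array([ 5.0200e-02, -3.1408e+00,  1.9000e-03]), 'contact_force': array([-0.4027,  0.3263, -3.8954]), 'moment': array([ 0.0176,  0.0164, -0.0013]), 'grip_width': np.float64(0.0208)}
jaw 1.6027509584727495 [-4.0e-04 -1.2e-03 -1.0e+00]
```

View pics/w2.png

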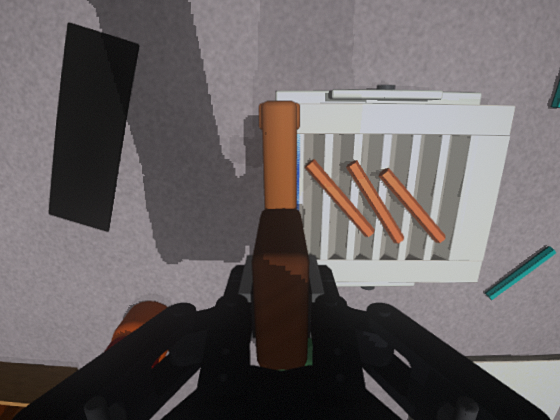

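The wrist view shows the rake square in the grip. The tray's white-end corners are at about (514,107) and (478,281), and the rods haven't moved.

Run:
```python
from h import *
import pickle;c=pickle.load(open("w2.pkl","rb"))
P=toz(c,[(514,107),(478,281),(300,104)],.04);print(P.round(4))
e=P[1]-P[0];L=np.linalg.norm(e);x=e/L;y=np.array([-x[1],x[0],0]);print("ang",np.arctan2(x[1],x[0]),L,"centre",(P[0]+P[1])/2-.11*y)
print("near edge ang",np.arctan2(*(P[0]-P[2])[[1,0]])-np.pi/2)
# grooves: white ridge lines ends at the far(bottom) end
print("groove ends",toz(c,[(302,259),(454,259)],.04).round(4))
zb=.2469-.1434
print("rake bar near end (top z)",toz(c,[(265,102),(296,102)],zb+.053).round(4))
print("mat",toz(c,[(68,23),(139,44),(108,231),(49,213)],.004).mean(0).round(4))
```

```text
[[0.5074 0.2538 0.04  ]
 [0.6824 0.2616 0.04  ]
 [0.5137 0.0642 0.04  ]]
ang 0.044787050268868055 0.17513677766858884 centre [0.59979868 0.1477903  0.04      ]
near edge ang 0.0333663302428282
groove ends [[0.6613 0.0738 0.04  ]
 [0.6571 0.2294 0.04  ]]
rake bar near end (top z) [[0.5149 0.04   0.1565]
 [0.5144 0.0554 0.1565]]
mat [ 0.549  -0.1466  0.004 ]
```

>>> jog_arm([
  [[0.2, 0.2, -1], 0.007],
  [[0.2, 0.1, -2], 0],
  [[0, 0, -1.5], 0],
  [[0, 0, -0.8], 0],
  [[0, 0, -0.4], 0],
  [[0, 0, 0], 0],
  [[0, 0, 0], 0],
])

```text
clock: 6.85
tcp_pos: [0.6027, 0.0576, 0.1904]
orientation: [-0.066, 3.14, 0.0]
contact_force: [0.4, -0.3, -3.2]
grip_width: 0.0214
```

>>> jog_arm([
  [[0, 0, -0.1], 0],
  [[0, 0, 0], 0],
  [[0, 0, 0], 0],
])

```text
clock: 7.15
tcp_pos: [0.6025, 0.0577, 0.1892]
orientation: [-0.066, 3.14, 0.0]
contact_force: [0.8, 0.5, -2.9]
grip_width: 0.0214
```

>>> jog_arm([
  [[0, 0, -0.1], 0],
  [[0, 0, 0], 0],
  [[0, 0, 0], 0],
])

```text
clock: 7.45
tcp_pos: [0.6023, 0.0577, 0.1879]
orientation: [0.066, -3.141, -0.0]
contact_force: [0.2, -0.3, -4.0]
grip_width: 0.0218
```

>>> jog_arm([
  [[0, 0, -0.1], 0],
  [[0, 0, 0], 0],
  [[0, 0, 0], 0],
])

```text
clock: 7.75
tcp_pos: [0.6023, 0.0576, 0.1868]
orientation: [0.066, -3.141, 0.0]
contact_force: [0.3, 0.0, -3.5]
grip_width: 0.0212
```

>>> jog_arm([
  [[0, 0, -0.1], 0],
  [[0, 0, 0], 0],
  [[0, 0, 0], 0],
])

```text
clock: 8.05
tcp_pos: [0.6023, 0.0577, 0.1858]
orientation: [0.066, -3.141, 0.0]
contact_force: [-0.3, 0.7, -3.6]
grip_width: 0.0215
```

>>> jog_arm([
  [[0, 0, -0.1], 0],
  [[0, 0, 0], 0],
  [[0, 0, 0], 0],
])

```text
clock: 8.35
tcp_pos: [0.6024, 0.0576, 0.1849]
orientation: [0.066, -3.141, -0.0]
contact_force: [-0.3, 0.8, -4.2]
grip_width: 0.0215
```

>>> jog_arm([
  [[0, 0, -0.1], 0],
  [[0, 0, 0], 0],
  [[0, 0, 0], 0],
])

```text
clock: 8.65
tcp_pos: [0.6023, 0.0577, 0.1839]
orientation: [0.066, -3.141, -0.0]
contact_force: [0.2, 0.7, -2.6]
grip_width: 0.0212
```

>>> jog_arm([
  [[0, 0, -0.07], 0],
  [[0, 0, 0], 0],
  [[0, 0, 0], 0],
])

```text
clock: 8.95
tcp_pos: [0.6024, 0.0577, 0.1832]
orientation: [0.066, -3.141, -0.0]
contact_force: [0.3, 0.7, -4.2]
grip_width: 0.0216
```

>>> jog_arm([
  [[0, 0, -0.07], 0],
  [[0, 0, 0], 0],
  [[0, 0, 0], 0],
])

```text
clock: 9.25
tcp_pos: [0.6023, 0.0576, 0.1825]
orientation: [0.066, -3.141, 0.0]
contact_force: [-0.4, -0.4, -4.5]
grip_width: 0.0215
```

>>> jog_arm([
  [[0, 0, -0.07], 0],
  [[0, 0, 0], 0],
  [[0, 0, 0], 0],
])

```text
clock: 9.55
tcp_pos: [0.6024, 0.0577, 0.1818]
orientation: [0.066, -3.141, -0.0]
contact_force: [-0.0, 0.2, -3.5]
grip_width: 0.0213
```

>>> jog_arm([
  [[0, 0, -0.07], 0],
  [[0, 0, 0], 0],
  [[0, 0, 0], 0],
])

```text
clock: 9.85
tcp_pos: [0.6023, 0.0576, 0.1811]
orientation: [0.066, -3.141, 0.0]
contact_force: [-0.7, 0.7, -3.2]
grip_width: 0.0211
```

>>> jog_arm([
  [[0, 0, -0.06], 0],
  [[0, 0, 0], 0],
  [[0, 0, 0], 0],
])

```text
clock: 10.15
tcp_pos: [0.6025, 0.0576, 0.1808]
orientation: [-0.066, 3.141, 0.0]
contact_force: [-1.2, 0.3, 0.2]
grip_width: 0.0213
```

>>> jog_arm([
  [[0, 0, 0], 0],
  [[0, 0, -0.01], 0],
  [[-0.008, 0.2, 0.006], 0],
  [[-0.008, 0.2, 0.006], 0],
  [[-0.008, 0.2, 0.006], 0],
  [[-0.008, 0.2, 0.006], 0],
  [[-0.008, 0.2, 0.006], 0],
  [[0, 0, 0], 0],
])

```text
clock: 10.95
tcp_pos: [0.6024, 0.0679, 0.1811]
orientation: [-0.067, 3.14, 0.0]
contact_force: [0.8, -2.9, 4.4]
grip_width: 0.0216
```

```bash
cat > o.py <<'E'
from h import *
s=get_obs();p=s["tcp_pos"];d=p-[.599,.148,.1434+.04];a=.042
print(round(float(s["clock"]),2),"tray xyz mm",np.round([1e3*(d[0]*np.cos(a)+d[1]*np.sin(a)),1e3*(d[1]*np.cos(a)-d[0]*np.sin(a)),1e3*d[2]],2),s["contact_force"].round(2),s["moment"].round(2))
E
python3 o.py
```

```text
10.95 tray xyz mm [ 2.000e-02 -8.015e+01 -2.320e+00] [ 0.84 -2.91  4.37] [-0.62 -0.07  0.01]
```

>>> jog_arm([
  [[0, 0, 0.02], 0],
  [[-0.008, 0.2, 0.007], 0],
  [[-0.008, 0.2, 0.007], 0],
  [[-0.008, 0.2, 0.007], 0],
  [[-0.008, 0.2, 0.007], 0],
  [[-0.008, 0.2, 0.007], 0],
  [[0, 0, 0], 0],
])

```text
clock: 11.65
tcp_pos: [0.6016, 0.078, 0.1814]
orientation: [-0.067, 3.141, 0.0]
contact_force: [-0.3, -3.6, 6.1]
grip_width: 0.0214
```

```bash
python3 o.py
```

```text
11.65 tray xyz mm [ -0.34 -70.02  -1.97] [-0.27 -3.57  6.12] [-0.68 -0.03  0.04]
```

>>> jog_arm([
  [[0, 0, 0.03], 0],
  [[-0.008, 0.2, 0.008], 0],
  [[-0.008, 0.2, 0.008], 0],
  [[-0.008, 0.2, 0.008], 0],
  [[-0.008, 0.2, 0.008], 0],
  [[-0.008, 0.2, 0.008], 0],
  [[0, 0, 0], 0],
])

```text
clock: 12.35
tcp_pos: [0.601, 0.0884, 0.1818]
orientation: [0.067, -3.14, -0.001]
contact_force: [0.1, -1.3, 1.5]
grip_width: 0.0208
```

```bash
python3 o.py
```

```text
12.35 tray xyz mm [ -0.55 -59.59  -1.63] [ 0.07 -1.33  1.52] [-0.13 -0.12  0.03]
```

>>> jog_arm([
  [[-0.008, 0.2, 0.007], 0],
  [[-0.008, 0.2, 0.007], 0],
  [[-0.008, 0.2, 0.007], 0],
  [[-0.008, 0.2, 0.007], 0],
  [[-0.008, 0.2, 0.007], 0],
  [[0, 0, 0], 0],
])

```text
clock: 12.95
tcp_pos: [0.6006, 0.0984, 0.1821]
orientation: [0.067, -3.14, -0.001]
contact_force: [-0.3, 0.5, -0.8]
grip_width: 0.0213
```

```bash
python3 o.py
python3 - <<'E'
from h import *
f=grab_frame("wrist");g=grab_frame("side")
save(np.vstack([cv2.resize(f[80:300,220:540],(800,550)) ]),"w3.png"); np.save("g3",g)
E
```

```text
12.95 tray xyz mm [ -0.5  -49.61  -1.25] [-0.34  0.46 -0.78] [ 0.11 -0.16 -0.02]
```

View pics/w3.png

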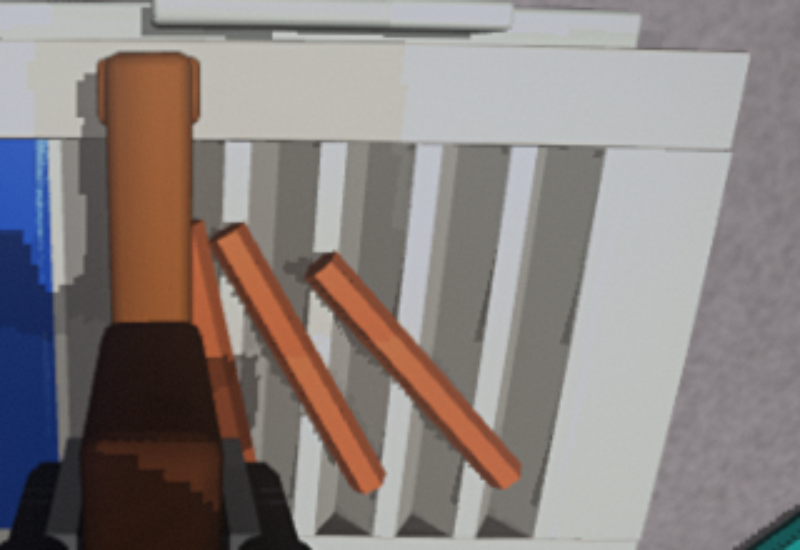

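>>> jog_arm([
  [[-0.008, 0.2, -0.005], 0],
  [[-0.008, 0.2, 0.006], 0],
  [[-0.008, 0.2, 0.006], 0],
  [[-0.008, 0.2, 0.006], 0],
  [[-0.008, 0.2, 0.006], 0],
  [[0, 0, 0], 0],
])

```text
clock: 13.65
tcp_pos: [0.6003, 0.1082, 0.1825]
orientation: [0.067, -3.141, -0.001]
contact_force: [0.0, 0.1, -1.7]
grip_width: 0.0213
```

```bash
python3 o.py
python3 - <<'E'
from h import *
f=grab_frame("wrist");save(f,"w4.png");np.save("w4",f)
# copper blobs
h=cv2.cvtColor(f,cv2.COLOR_RGB2HSV);m=((h[...,0]<14)&(h[...,1]>110)&(h[...,2]>100)).astype(np.uint8)
c=get_calibration("wrist")
for q in cv2.findContours(m,0,2)[0]:
    if cv2.contourArea(q)>150:
        b=cv2.boxPoints(cv2.minAreaRect(q));print(cv2.minAreaRect(q))
E
```

```text
13.65 tray xyz mm [ -0.34 -39.78  -0.95] [ 0.01  0.15 -1.71] [ 0.12 -0.14 -0.01]
((17.5, 406.0), (26.0, 35.0), 90.0)
((44.42237854003906, 371.0863952636719), (49.42390060424805, 14.504573822021484), 9.92624568939209)
((373.2456970214844, 228.4838104248047), (116.540771484375, 14.503786087036133), 48.6522216796875)
((297.2357177734375, 194.30628967285156), (192.9128875732422, 65.53861999511719), 69.36647033691406)
```

>>> jog_arm([
  [[-0.008, 0.2, -0.01], 0],
  [[-0.008, 0.2, 0.005], 0],
  [[-0.008, 0.2, 0.005], 0],
  [[-0.008, 0.2, 0.005], 0],
  [[-0.008, 0.2, 0.005], 0],
  [[0, 0, 0], 0],
])

```text
clock: 14.3
tcp_pos: [0.6001, 0.1181, 0.1827]
orientation: [-0.067, 3.141, 0.0]
contact_force: [0.9, -0.5, 1.1]
grip_width: 0.0212
```

```bash
python3 o.py
python3 - <<'E'
from h import *
f=grab_frame("wrist");np.save("w5",f);g=grab_frame("side")
a=cv2.resize(f[100:290,270:530],(800,585));save(a,"w5.png");np.save("g5",g)
E
```

```text
14.3 tray xyz mm [ -0.17 -29.93  -0.67] [ 0.87 -0.46  1.13] [-0.15 -0.11 -0.07]
```

View pics/w5.png

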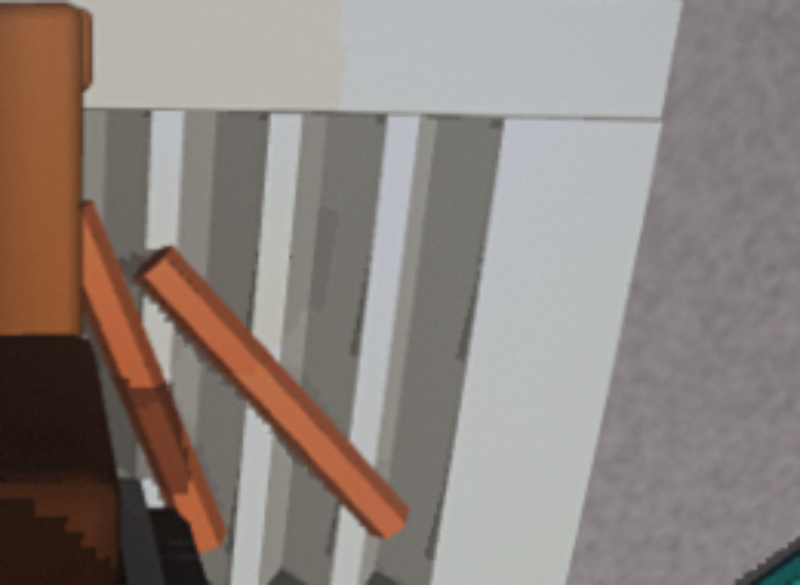

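>>> jog_arm([
  [[-0.008, 0.2, 0.005], 0],
  [[-0.008, 0.2, 0.006], 0],
  [[-0.008, 0.2, 0.005], 0],
  [[-0.008, 0.2, 0.006], 0],
  [[-0.008, 0.2, 0.006], 0],
  [[0, 0, 0], 0],
])

```text
clock: 15.0
tcp_pos: [0.5997, 0.1281, 0.183]
orientation: [-0.067, 3.141, 0.0]
contact_force: [1.1, -1.2, 1.8]
grip_width: 0.0211
```

```bash
python3 o.py
cat > rods.py <<'E'
from h import *
a=.042
for n in("scene","side"):
    f=grab_frame(n);c=get_calibration(n)
    h=cv2.cvtColor(f,cv2.COLOR_RGB2HSV);m=((h[...,0]<15)&(h[...,1]>90)&(h[...,2]>90)).astype(np.uint8)
    z=np.zeros_like(m);q=proj(c,[[.599+dx,.148+dy,.04] for dx,dy in((-.085,-.11),(-.085,.11),(.085,.11),(.085,-.11))]);cv2.fillPoly(z,[q.astype(int)],1)
    m&=z
    for q in cv2.findContours(m,0,2)[0]:
        if cv2.contourArea(q)<15: continue
        b=cv2.boxPoints(cv2.minAreaRect(q)); L=sorted([(np.linalg.norm(b[i]-b[i-1]),i) for i in range(4)])
        i,j=L[0][1],L[1][1]; P=toz(c,[(b[i]+b[i-1])/2,(b[j]+b[j-1])/2],.037)-[.599,.148,0]
        X=P[:,0]*np.cos(a)+P[:,1]*np.sin(a);Y=P[:,1]*np.cos(a)-P[:,0]*np.sin(a)
        print(n,"ends x",(X*1e3).round(1),"y",(Y*1e3).round(1),"w px",round(float(L[0][0]),1))
    np.save("last_"+n,f)
E
python3 rods.py
```

```text
15.0 tray xyz mm [ -0.17 -19.93  -0.38] [ 1.12 -1.23  1.78] [-0.3  -0.06 -0.01]
scene ends x [-17.6  48.5] y [-43.3 -18.3] w px 14.0
scene ends x [ 10.7 -24.6] y [ 59.8 -19.9] w px 14.8
side ends x [ 65.6 -26.1] y [ 36.9 -31.7] w px 13.1
side ends x [ 38.2 -35.9] y [-69.6 -57.2] w px 8.5
```

>>> jog_arm([
  [[-0.008, 0.2, 0.006], 0],
  [[-0.008, 0.2, 0.006], 0],
  [[-0.008, 0.2, 0.006], 0],
  [[-0.008, 0.2, 0.006], 0],
  [[-0.008, 0.2, 0.006], 0],
  [[0, 0, 0], 0],
])

```text
clock: 15.7
tcp_pos: [0.5993, 0.1381, 0.1833]
orientation: [-0.067, 3.141, 0.001]
contact_force: [-0.2, -2.5, 4.6]
grip_width: 0.0216
```

```bash
python3 o.py; python3 rods.py
python3 - <<'E'
from h import *
f=grab_frame("wrist");a=cv2.resize(f[80:300,200:500],(500,367))
s=np.load("last_side.npy")[195:270,170:290];c=np.load("last_scene.npy")[225:315,270:395]
z=np.zeros((600,800,3),np.uint8);z[:367,:500]=a;b=cv2.resize(s,(296,185));z[:185,502:798]=b;z[190:403,502:798]=cv2.resize(c,(296,213));save(z,"m6.png")
E
```

```text
15.7 tray xyz mm [-0.16 -9.88 -0.08] [-0.19 -2.5   4.58] [-0.58 -0.11 -0.03]
scene ends x [ 45.5 -12.7] y [-40.9 -39.7] w px 2.6
scene ends x [-26.4  38.9] y [-27.2 -21.4] w px 9.2
scene ends x [-39.2  25.5] y [-8.8 54.4] w px 4.9
side ends x [ 63.3 -25.8] y [ 38.8 -28. ] w px 11.9
side ends x [ 43.  -34.1] y [-57.  -48.1] w px 7.2
```

View pics/m6.png

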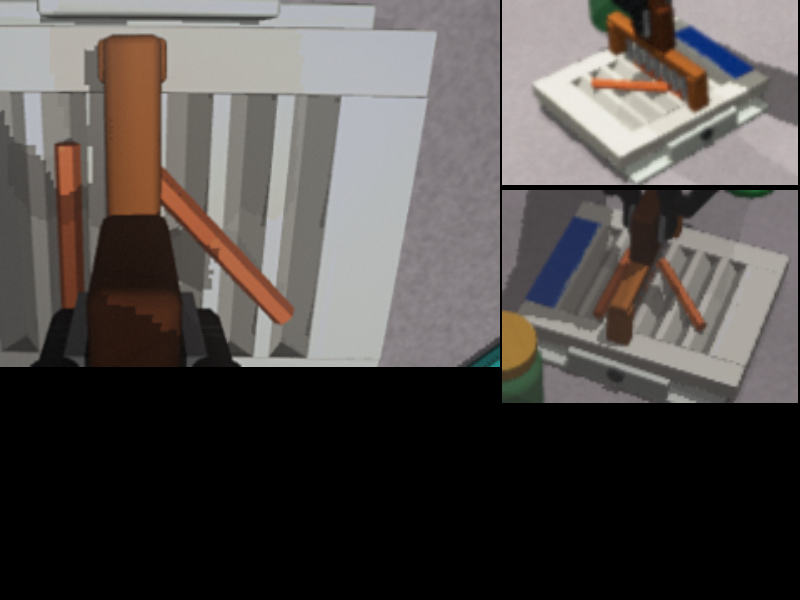

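Rod 1 lies lengthwise in the second groove from the blue end. Rod 2 is under the rake, and rod 3 is still askew ahead of it.

>>> jog_arm([
  [[0, 0, 0.02], 0],
  [[-0.008, 0.2, 0.006], 0],
  [[-0.008, 0.2, 0.006], 0],
  [[-0.008, 0.2, 0.006], 0],
  [[-0.008, 0.2, 0.006], 0],
  [[-0.008, 0.2, 0.006], 0],
  [[0, 0, 0], 0],
])

```text
clock: 16.55
tcp_pos: [0.5987, 0.1482, 0.1837]
orientation: [0.067, -3.141, -0.0]
contact_force: [-0.8, -1.8, 4.6]
grip_width: 0.0213
```

```bash
python3 o.py
```

```text
16.55 tray xyz mm [-0.3   0.19  0.26] [-0.83 -1.84  4.59] [-0.52 -0.11 -0.  ]
```

>>> jog_arm([
  [[0, 0, 0.02], 0],
  [[-0.008, 0.2, 0.006], 0],
  [[-0.008, 0.2, 0.007], 0],
  [[-0.008, 0.2, 0.006], 0],
  [[-0.008, 0.2, 0.007], 0],
  [[-0.008, 0.2, 0.006], 0],
  [[0, 0, 0], 0],
])

```text
clock: 17.25
tcp_pos: [0.5982, 0.1584, 0.184]
orientation: [0.067, -3.14, -0.001]
contact_force: [-0.8, -1.0, 1.1]
grip_width: 0.0213
```

```bash
python3 o.py; python3 rods.py
```

```text
17.25 tray xyz mm [-0.41 10.41  0.63] [-0.81 -1.01  1.09] [-0.06 -0.09 -0.05]
scene ends x [-8.9 37.1] y [31.7 57.2] w px 5.1
scene ends x [ 43.5 -28.6] y [-2.8 -9.4] w px 12.3
scene ends x [ 45.5 -12.7] y [-40.6 -39.8] w px 2.6
scene ends x [-46.4 -13.2] y [ 9.5 29.1] w px 3.4
side ends x [ 55.6 -23. ] y [53.5  5.6] w px 4.2
side ends x [ 37.2 -57.3] y [-31.7 -26.8] w px 8.1
```

>>> jog_arm([
  [[-0.008, 0.2, 0.005], 0],
  [[-0.008, 0.2, 0.006], 0],
  [[-0.008, 0.2, 0.006], 0],
  [[-0.008, 0.2, 0.006], 0],
  [[-0.008, 0.2, 0.006], 0],
  [[0, 0, 0], 0],
])

```text
clock: 17.95
tcp_pos: [0.5978, 0.1683, 0.1844]
orientation: [0.067, -3.141, -0.001]
contact_force: [0.3, 0.2, -1.4]
grip_width: 0.0211
```

```bash
python3 o.py; python3 rods.py
```

```text
17.95 tray xyz mm [-0.31 20.36  0.97] [ 0.29  0.23 -1.37] [ 0.07 -0.1   0.02]
scene ends x [-9.5 38.5] y [41.4 57.1] w px 5.0
scene ends x [42.8 -7.4] y [-14.7 -14.7] w px 2.2
scene ends x [ 38.  -25.8] y [10.   3.8] w px 10.1
scene ends x [-46.  -13.1] y [23.5 34.3] w px 4.0
scene ends x [-19.2 -45.7] y [-12.6 -12.6] w px 4.0
scene ends x [ 45.5 -40.6] y [-40.6 -39.8] w px 2.6
side ends x [ 63.5 -24.2] y [54.4 17.2] w px 4.4
side ends x [ 42.4 -50.6] y [-33.  -19.2] w px 12.0
```

>>> jog_arm([
  [[-0.008, 0.2, -0.008], 0],
  [[-0.008, 0.2, 0.005], 0],
  [[-0.008, 0.2, 0.005], 0],
  [[-0.008, 0.2, 0.006], 0],
  [[-0.008, 0.2, 0.005], 0],
  [[0, 0, 0], 0],
])

```text
clock: 18.65
tcp_pos: [0.5976, 0.1782, 0.1847]
orientation: [-0.067, 3.141, 0.001]
contact_force: [0.1, -0.7, -0.1]
grip_width: 0.0211
```

```bash
python3 o.py; python3 rods.py
```

```text
18.65 tray xyz mm [-0.16 30.22  1.26] [ 0.07 -0.7  -0.11] [-0.05 -0.11 -0.03]
scene ends x [44.3 -7.3] y [54.3 45.6] w px 5.1
scene ends x [ 35.5 -27. ] y [19.8 21. ] w px 9.8
scene ends x [ 42.8 -12.8] y [-14.7 -14.7] w px 2.2
scene ends x [-46.6  -7.9] y [33.1 45.5] w px 4.0
scene ends x [ 45.6 -40.6] y [-40.5 -40. ] w px 2.6
side ends x [ 67.4 -26. ] y [49.6 29.2] w px 4.6
side ends x [ 39.  -50.3] y [-16.2  -3.7] w px 8.5
side ends x [ 50.7 -45.2] y [-38.4 -38. ] w px 3.3
```

>>> jog_arm([
  [[-0.008, 0.2, 0.005], 0],
  [[-0.008, 0.2, 0.006], 0],
  [[-0.008, 0.2, 0.005], 0],
  [[-0.008, 0.2, 0.006], 0],
  [[-0.008, 0.2, 0.006], 0],
  [[0, 0, 0], 0],
])

```text
clock: 19.35
tcp_pos: [0.5972, 0.1882, 0.185]
orientation: [-0.067, 3.141, 0.001]
contact_force: [-0.3, -1.3, 0.3]
grip_width: 0.0214
```

```bash
python3 o.py; python3 rods.py
```

```text
19.35 tray xyz mm [-0.09 40.2   1.59] [-0.32 -1.33  0.34] [-0.16 -0.13 -0.01]
scene ends x [ 42.7 -27.1] y [36.8 38.9] w px 15.2
scene ends x [ 42.8 -14.2] y [-14.7 -14.7] w px 2.2
scene ends x [-11.5 -46. ] y [48.4 47.4] w px 4.5
scene ends x [ 45.5 -40.6] y [-40.6 -39.8] w px 2.6
side ends x [ 39.9 -51.9] y [-13.    5.4] w px 12.1
side ends x [ 91.1 -23.2] y [43.6 42.4] w px 4.0
side ends x [ 50.7 -45.2] y [-38.4 -38. ] w px 3.3
```

>>> jog_arm([
  [[-0.008, 0.2, 0.005], 0],
  [[-0.008, 0.2, 0.006], 0],
  [[-0.008, 0.2, 0.006], 0],
  [[-0.008, 0.2, 0.006], 0],
  [[-0.008, 0.2, 0.006], 0],
  [[0, 0, 0], 0],
])

```text
clock: 20.05
tcp_pos: [0.5968, 0.1982, 0.1853]
orientation: [-0.067, 3.141, 0.001]
contact_force: [0.5, -0.6, 1.9]
grip_width: 0.0212
```

```bash
python3 o.py; python3 rods.py
```

```text
20.05 tray xyz mm [-0.07 50.23  1.89] [ 0.48 -0.6   1.9 ] [-0.22 -0.08 -0.01]
scene ends x [57.   2.9] y [64.2 64.1] w px 5.0
scene ends x [ 37.8 -25.6] y [42.3 37.3] w px 9.2
scene ends x [ -5.2 -36.3] y [63.9 65.3] w px 4.5
scene ends x [ 42.8 -44.8] y [-14.7 -14.7] w px 2.2
scene ends x [-40.6  45.6] y [-40.1 -40.5] w px 2.7
side ends x [ 60.  -33.2] y [63.9 63.9] w px 3.7
side ends x [ 46.3 -54.3] y [-4.7  8.8] w px 14.1
side ends x [ 50.7 -45.2] y [-38.4 -38. ] w px 3.3
```

All three rods appear to be seated, in grooves −39, −13 and +65. I'll go on to the white end.

>>> jog_arm([
  [[-0.008, 0.2, 0.006], 0],
  [[-0.008, 0.2, 0.006], 0],
  [[-0.008, 0.2, 0.006], 0],
  [[-0.008, 0.2, 0.006], 0],
  [[-0.008, 0.2, 0.006], 0],
  [[0, 0, 0], 0],
])

```text
clock: 20.75
tcp_pos: [0.5964, 0.2082, 0.1856]
orientation: [-0.067, 3.141, 0.001]
contact_force: [-0.4, -2.0, 2.6]
grip_width: 0.0218
```

```bash
python3 o.py
```

```text
20.75 tray xyz mm [-4.000e-02  6.021e+01  2.190e+00] [-0.36 -2.02  2.65] [-0.38 -0.03 -0.02]
```

>>> jog_arm([
  [[0, 0, 0.01], 0],
  [[-0.008, 0.2, 0.006], 0],
  [[-0.008, 0.2, 0.006], 0],
  [[-0.008, 0.2, 0.006], 0],
  [[-0.008, 0.2, 0.006], 0],
  [[-0.008, 0.2, 0.006], 0],
  [[-0.008, 0.2, 0.006], 0],
  [[0, 0, 0], 0],
])

```text
clock: 21.55
tcp_pos: [0.5959, 0.2202, 0.186]
orientation: [-0.067, 3.141, 0.001]
contact_force: [-0.8, -0.8, 3.0]
grip_width: 0.0216
```

```bash
python3 o.py; python3 rods.py
```

```text
21.55 tray xyz mm [-0.09 72.3   2.59] [-0.78 -0.75  3.04] [-0.35 -0.14 -0.02]
scene ends x [ 35.5 -26.3] y [64.2 66.9] w px 9.8
scene ends x [ 42.8 -44.8] y [-14.7 -14.7] w px 2.2
scene ends x [-40.6  46.7] y [-40.  -40.5] w px 2.7
side ends x [ 38.8 -43.6] y [30.5 40.1] w px 8.5
side ends x [ 47.4 -47.4] y [-13.7 -12.3] w px 3.4
side ends x [ 50.7 -45.2] y [-38.4 -38. ] w px 3.3
```

>>> jog_arm([
  [[-0.008, 0.2, 0.006], 0],
  [[-0.008, 0.2, 0.006], 0],
  [[-0.008, 0.2, 0.006], 0],
  [[-0.008, 0.2, 0.006], 0],
  [[0, 0, 0], 0],
  [[0, 0, 0], 0],
  [[0, 0, 0.5], 0],
  [[0, 0, 1], 0],
  [[0, 0, 2.5], 0],
  [[0, 0, 2.5], 0],
  [[0, 0, 1], 0],
  [[0, 0, 0], 0],
])

```text
clock: 22.85
tcp_pos: [0.596, 0.2282, 0.2628]
orientation: [-0.067, 3.138, 0.003]
contact_force: [0.8, -0.1, -3.4]
grip_width: 0.0215
```

```bash
python3 o.py; python3 rods.py;  python3 - <<'E'
from h import *
s=np.load("last_side.npy")[180:280,170:290];c=np.load("last_scene.npy")[215:325,260:400]
save(np.hstack([cv2.resize(s,(400,333)),cv2.resize(c,(400,333))]),"m7.png")
E
```

```text
22.85 tray xyz mm [ 0.42 80.21 79.37] [ 0.77 -0.15 -3.41] [0.1  0.01 0.03]
scene ends x [51.7  9.6] y [65.6 62.8] w px 4.1
scene ends x [ 42.8 -44.8] y [-14.7 -14.7] w px 2.2
scene ends x [-40.6  45.6] y [-40.  -40.4] w px 2.8
scene ends x [-86.6 -37.5] y [53.6 59.6] w px 9.7
side ends x [ 60.4 -35.6] y [63.2 63.9] w px 3.3
side ends x [ 36.  -46.3] y [-11.  -14.2] w px 3.9
side ends x [ 50.7 -45.2] y [-38.4 -38. ] w px 3.3
side ends x [92.7 36.4] y [-26.5   2.1] w px 9.6
```

View pics/m7.png

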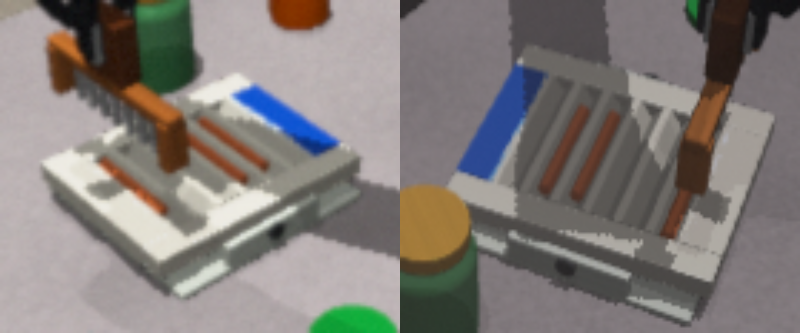

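All three rods lie lengthwise in separate grooves. Next I return the rake to its mat.

>>> jog_arm([
  [[-0.2, -1.8, 0], -0.02],
  [[-0.4, -3.4, 0], -0.03],
  [[-0.4, -3.4, 0], -0.03],
  [[-0.4, -3.4, 0], -0.03],
  [[-0.4, -3.4, 0], -0.03],
  [[-0.4, -3.4, 0], -0.03],
  [[-0.4, -3.4, 0], -0.03],
  [[-0.4, -3.4, 0], -0.03],
  [[-0.4, -3.4, 0], -0.03],
  [[-0.4, -3.4, 0], -0.03],
  [[-0.4, -3.4, 0], -0.03],
  [[-0.1, -1.8, 0], -0.01],
])

```text
clock: 24.15
tcp_pos: [0.5504, -0.1525, 0.2602]
orientation: [-0.459, -3.106, 0.003]
contact_force: [-0.3, -0.2, -4.1]
grip_width: 0.0217
```

>>> jog_arm([
  [[0, 0, 0], 0],
  [[0, 0, 0], 0],
  [[0, 0, -2], 0],
  [[0, 0, -3], 0],
  [[0, 0, -3], 0],
  [[0, 0, -2], 0],
  [[0, 0, -0.9], 0],
  [[0, 0, 0], 0],
  [[0, 0, 0], 0],
])

```text
clock: 25.05
tcp_pos: [0.5533, -0.1478, 0.1529]
orientation: [0.449, 3.108, 0.0]
contact_force: [0.5, 0.6, -3.1]
grip_width: 0.0217
```

Run:
```python
from h import *
s=get_obs();Rm=R.from_rotvec(s["orientation"]).as_matrix();print(s["tcp_pos"],"jaw",np.arctan2(Rm[1,1],Rm[0,1]),Rm[:,2].round(4),s["contact_force"].round(2))
```

```text
[ 0.55329322 -0.14784899  0.15289333] jaw 1.283983797299114 [ 1.1e-03  1.0e-04 -1.0e+00] [ 0.49  0.57 -3.15]
```

>>> jog_arm([
  [[0, 0, -0.25], 0],
  [[0, 0, -0.15], 0],
  [[0, 0, -0.07], 0],
  [[0, 0, -0.05], 0],
  [[0, 0, 0], 0],
  [[0, 0, 0], 0],
])

```text
clock: 25.65
tcp_pos: [0.5527, -0.1484, 0.1474]
orientation: [0.451, 3.109, 0.0]
contact_force: [-1.9, 0.1, 1.8]
grip_width: 0.0211
```

>>> jog_arm([
  [[0, 0, -0.03], 0],
  [[0, 0, 0], 0],
  [[0, 0, 0], 0],
])

```text
clock: 25.95
tcp_pos: [0.5527, -0.1484, 0.1474]
orientation: [0.451, 3.109, 0.001]
contact_force: [-3.0, 1.9, 6.0]
grip_width: 0.0214
```

>>> jog_arm([
  [[0, 0, 0], 0],
  [[0, 0, 0], 0],
  [[0, 0, 0], 0],
  [[0, 0, 0], 0],
  [[0, 0, 0], 0],
  [[0, 0, 0], 0],
  [[0, 0, 0], 0],
  [[0, 0, 0], 0],
], hand=6)

```text
clock: 26.75
tcp_pos: [0.5526, -0.1483, 0.1467]
orientation: [-0.451, -3.109, -0.0]
contact_force: [-0.4, -0.5, 0.2]
grip_width: 0.0601
```

>>> jog_arm([
  [[0, 0, 1], 0],
  [[0, 0, 2], 0],
  [[0, 0, 3], 0],
  [[0, 0, 3], 0],
  [[0, 0, 3], 0],
  [[0, 0, 3], 0],
  [[0, 0, 3], 0],
  [[0, 0, 0], 0],
  [[0, 0, 0], 0],
  [[0, 0, 0], 0],
])

```text
clock: 27.75
tcp_pos: [0.552, -0.1482, 0.326]
orientation: [-0.45, -3.108, -0.0]
contact_force: [-0.0, 0.4, -0.4]
grip_width: 0.0598
```

```bash
python3 o.py; python3 rods.py
python3 - <<'E'
from h import *
f=grab_frame("wrist");c=get_calibration("wrist")
s=np.load("last_scene.npy")[165:345,170:400]
save(np.hstack([cv2.resize(f,(400,300)),cv2.resize(s,(400,313))[:300]]),"end.png")
E
```

```text
27.75 tray xyz mm [ -59.39 -293.92  142.64] [-0.03  0.41 -0.37] [-0.03 -0.   -0.02]
scene ends x [ 57.  -36.5] y [64.1 64.4] w px 5.0
scene ends x [ 45.7 -45.8] y [-13.2 -13.1] w px 4.5
scene ends x [ 50.8 -40.1] y [-38.9 -38.2] w px 4.4
side ends x [ 60.2 -33. ] y [63.5 63.5] w px 3.4
side ends x [ 46.8 -47. ] y [-12.4 -13.1] w px 3.1
side ends x [ 50.8 -44.2] y [-38.6 -38.2] w px 2.9
```

View pics/end.png

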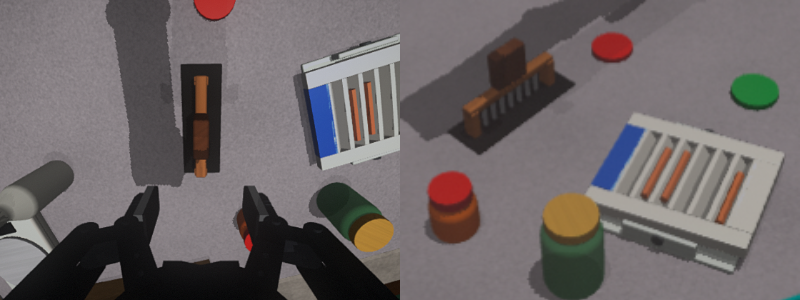

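The last views show the rake upright on its mat, all three rods in their own grooves, and the jars, bottles and lids where they were.

```bash
python3 -c "
from bench import *
print(hand_in())"
```

```text
the job is handed in; nothing more can be done
None
```

I combed the rake from the blue end to the white end in one pass and handed the job in at about 28 s of the 72 s allowed. `hand_in()` gives no verdict.

- **Tray:** The white end turned out to be the high one, with a slope of about 0.03 rad. At the readings between moves the rake pressed on the tray with about 2 to 8 N. Two readings ran over: about 9.7 N at y = −70 mm and 8.2 N at y = −10 mm. Both are well under the 20 N limit, and I lifted slightly after each one.
- **Rods:** All three lie parallel in grooves of their own, at y ≈ −39, −13 and +64 mm. In the scene and side views their centres are within about 14 mm of the middle along x.
- **Rake:** It stands upright on its mat, within about 5 mm of the centre by my estimate. The gripper is open and clear of everything.
- **Bystanders:** The jars and lids show no movement in the last views. The two bottles were never near the arm's path, but I did not measure them again.

No check failed. My estimates of the tray's position from the different cameras differed by about 3 mm, which was well within what the task allowed.

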